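# Seat the box section and clamp it with the wing knob

### The job

Get the box section ready for drilling: slide it along the fixture until its end sits fully home against the end stop, then turn the wing knob clockwise until the cam holds the piece firmly, snug but not overtightened, and let go. Work gently: do not ram the stop, do not lean on the thin shield beside the knob, and leave the wrench, the can and the offcut alone.

Things in the scene. Friction and masses are not known exactly. Their poses are not given: they have to be found in the camera images.
- fixture: Steel drilling fixture bolted to the bench: a flat bed 320 x 170 mm, 12 mm thick. Origin on the bench under the bed, its x axis runs along the channel towards the end stop, y towards the low side fence, z up. The fence is a bar along x whose inner face is at y = +45 mm, its top 27 mm above the bench.
- stop_face (a point): Centre of the end stop's face that the piece is to sit against, 27 mm above the bench; axes as the fixture's (the face looks to -x).
- piece: The piece to be clamped: a cream box section, closed with caps at both ends, 150 mm long (its x), 40 mm wide (y), 30 mm high, about 0.4 kg. Origin at the centre of its underside. It lies loose on the bed beside the fence, 15 to 50 mm short of the end stop, its x towards the stop.
- piece_mid (a point): Centre of the piece, half-way up; axes as the piece's.
- piece_end (a point): Centre of the piece's end face that goes against the end stop (75 mm ahead of its centre along x).
- wing_grip (a point): On the knob's axis, at the place to grip, half-way up the wings, 78 mm above the bench. The black knob has two flat upright wings in line, 68 mm across (along this point's x) and 9 mm thick (its y), from 66 to 92 mm above the bench; z up. The wings pass over the piece and sweep 6 mm clear of the shield. Gripped with 30 N the fingers slip on them at about 0.3 N m, with 80 N near 0.8.
- wing (a joint): Angle of the wing knob, rad, 0 to 2.6, growing clockwise seen from above (tightening); starts at 0 to 0.3. It turns the cam. Free, it turns easily (under 0.1 N m) and it stays where it is left. Where the cam meets the piece differs from time to time, somewhere between 0.7 and 1.6: it must be felt. Then see the cam. More than about 1.5 rad needs a second grasp.
- cam: Steel eccentric disc, 36 mm across, under the wings, fast on the knob. Turned, it first nudges the piece to the fence (0.1 to 0.2 N m at the knob), then the turning moment climbs steeply, 0.2 to 0.4 N m per 0.05 rad. Firm is about 0.6 N m (15 to 30 N of clamping); under 0.4 is loose, over 1 N m overtightened. Origin on the knob's axis 12 mm above the bench, axes as the wings'.
- shield: Thin aluminium spatter shield beside the knob on the end stop's side. Origin on the knob's axis 12 mm above the bench, axes as the fixture's: an upright plate at x = 40 to 43 mm, y = -54 to +4 mm, top 100 mm above the bench; 50 mm over the bench and up it reaches to y = +18 mm, over the piece. Room for fingers opened a little round the blade, not opened wide.
- wrench: A loose wrench on the bench, not to be moved.
- can: A closed can 140 mm tall, 60 mm across, not to be moved. Origin at the centre of its underside.
- offcut: A loose cream angle offcut, 90 x 50 x 50 mm, not to be moved. Origin at the centre of its underside.
- end_stop: The end stop, an aluminium block across the channel at the end of the bed, 22 mm thick, 45 mm wide, its top 36 mm above the bench. Origin at the centre of its underside on the bed, axes as the fixture's.

How it is judged:
On the way, in this order (a step that is already met when the one before it is completed fails the run):
1. the piece sits against the end stop, before it is clamped (x of piece_end in the frame of stop_face above -0.002 m and angle between the x axis of piece and the x axis of fixture, either way round below 0.04 rad and contact force between cam and piece below 5 N and linear speed of piece below 0.005 m/s), for 0.2 s.
2. the cam holds the seated piece firmly (x of piece_end in the frame of stop_face above -0.002 m and angle between the x axis of piece and the x axis of fixture, either way round below 0.04 rad and contact force between cam and piece above 8 N), for 0.2 s.
At the end, for the whole second after the job is handed in: The piece's end is within 2 mm of the end stop and in line with the fixture (0.04 rad), the cam presses it with more than 8 N (and never more than 60), all is at rest and released (all of step 2 and linear speed of piece below 0.005 m/s and velocity of joint wing below 0.02 rad/s); the robot touches nothing.
It fails at once if the cam presses on the piece with more than 60 N (overtightened) (contact force between cam and piece above 60 N).
It fails at once if the robot presses on the shield with more than 6 N (contact force between any of the fingers, the arm and shield above 6 N).
It fails at once if the piece presses on the end stop with more than 45 N (rammed) (contact force between piece and end_stop above 45 N).
It fails at once if the wrench, the can or the offcut is moved by more than 15 mm (distance of any of wrench, can, offcut from where it was at the start of the episode above 0.015 m).
It also fails if it takes over 72 s, if anything falls off the work surface, if the arm or the gripper's body presses on something with over 40 N, if the wrist force passes 120 N, or if a joint passes its speed limit or range.

### The arm

A 7-joint arm with a two-finger parallel gripper is mounted at the origin on the work surface. World frame = base frame: x ahead of the robot, y to its left, z up, the work surface at z = 0. Lengths are in m, angles in rad, forces in N, time in s.
With the tool pointing down it reaches from about 0.35 to 0.9 m from the base axis. Payload 7.2 kg.
Tool frame: the origin (TCP) lies midway between the tips of the shut fingers; the grasp point (between the pads) lies 19 mm behind it; z points along the fingers, x is the direction in which the jaws open and shut, and the axes are right-handed (so a half turn about z gives the same grasp; the last joint's range is limited). The gripper opens to 85 mm and grips with 20 to 120 N. Pads are 22 mm wide; open, the fingers measure 114 mm over their backs; the gripper's body (76 mm by 85 mm) begins 54 mm behind the grasp point. The pads swing forward as they close: fully open they stand 13 mm farther back than shut.
Start: joints at [1.229, 0.411, -0.013, 1.596, 0.006, 1.134, -0.082], TCP at [0.169, -0.602, 0.231] pointing down, gripper open.
Joint ranges: [-2.95, 2.95], [-0.29, 1.99], [-1.47, 1.44], [0.14, 2.54], [-1.03, 4.17], [0.13, 1.85], [-2.86, 2.86]. Speed limits (rad/s): [2.39, 2.39, 3.01, 3.01, 3.14, 3.14, 3.14].

### API

Orientations are given as [roll, pitch, yaw] about the fixed x, y, z axes, in that order (R = Rz(yaw) Ry(pitch) Rx(roll)).
In Python, from rig import arm gives the robot as it stands.
- The arm moves only by the tool apply_moves, never from a script. Its argument "series" is a list that holds one entry, the list of rows, each a list of 7 numbers: the shift along the tool's x, y, z in cm, then the turn, a rotation vector about the tool's x, y, z in rad, then the gripper's target within -1 to 1 (shut at 1, half-way at 0, fully open at -1). A call has 1 to 12 rows; each row shifts and turns the commanded pose from where the row before left it, along the tool's axes as they then stand; what a row does not reach is not made up. A row lasts 1/12 s, in which the tool goes at most 41.7 mm and 7.16 degrees, less where a joint would pass 70% of its speed; a pose out of reach is approached as far as the arm can. A call with a gripper value outside its range is refused whole. The fingers move at their own pace and stop on an object; the grip force is fixed at half the most. Time passes only in rows, so rows that do not move let the fingers close. It gives the time, the measured TCP pose, the force and the opening at its end, in the units of the state.
- arm.observe(): the state, without advancing time (a new reading comes with each control period).
- arm.grab_frame(name): name is "scene" or "top"; returns a dict with "image" (384x512x3 uint8, red, green, blue), "K" (3x3 intrinsics, pixels), "k1" (the pictures are not rectified: a ray, as slopes to the right and down, at radius r is drawn at 1 + k1 r^2 times it, then the intrinsics apply), "world_from_camera" (4x4, takes a point from camera to world coordinates). Camera axes: x right, y up, looking along -z (the intrinsics and any distortion apply to the point x, -y, -z); pixel columns grow to the right and rows downward; lengths in m; the calibration is good to about 2 mm. A picture is of the moment at which its call begins. There is no depth.
- arm.sign_off(): hands the job in, once; it reports no verdict.
The state is a dict: "t": time; "joint_positions": joint angles; "joint_vel": joint speeds; "joint_efforts": joint torques, N m; "eef_pos": TCP position; "tcp_rot": TCP orientation; "ft_force": force on the tool from outside, world axes, zero at the start; "ft_torque": the same for the moment, N m; "gripper_width": finger opening in m.
Only numpy, scipy, OpenCV 4.12 (cv2) and the standard library are available. Lean on these libraries where they do the work, as an engineer would, in place of code of your own. Each camera call takes 0.05 s, during which the arm holds its last target.

## Working session

There is one attempt and no reset: what is moved stays moved. The work goes in short steps, Python scripts to look and compute and a tool call to move; the robot and the scene stay as the last step left them, time stands still between calls to the robot, and variables do not carry over. Pictures are saved under pics/ and viewed, and the job is handed in when it is done.

Besides the shell and the picture viewer there is one more tool, called after ">>>" as name(argument=value, ...) on one line, values as JSON. apply_moves: Moves the arm, as the interface text tells. Its arguments: {"type":"object","properties":{"series":{"type":"array","items":{"type":"array","items":{"type":"array","items":{"type":"number"}}}}},"required":["series"]}

```bash
ls -la; mkdir -p pics
python3 - <<'E'
from rig import arm
import cv2, numpy as np
s=arm.observe()
for k,v in s.items(): print(k,np.round(v,4))
for n in ["scene","top"]:
    f=arm.grab_frame(n)
    cv2.imwrite(f"pics/{n}0.png",f["image"][:,:,::-1])
    print(n,f["K"],f["k1"],np.round(f["world_from_camera"],4))
E
```

```text
total 12
drwxr-xr-x  3 agent agent 4096 Dec  7 16:24 .
drwxr-xr-x 23 root  root  4096 Dec  7 16:24 ..
drwxr-xr-x  2 agent agent 4096 Dec  7 16:24 pics
t 0.0
joint_positions [ 1.2288  0.4119 -0.0127  1.5971  0.0056  1.1343 -0.0822]
joint_vel [-0.0006 -0.0007 -0.     -0.0003 -0.0005 -0.0004  0.0005]
joint_efforts [-1.20000e-03 -6.00610e+01  6.81800e-01 -2.99404e+01  1.39000e-02
  1.06000e-02  0.00000e+00]
eef_pos [ 0.1688 -0.6013  0.2304]
tcp_rot [ 3.1415e+00  1.6000e-03 -1.2971e+00]
ft_force [1.0792 0.0641 0.0896]
ft_torque [-0.0113  0.0323 -0.017 ]
gripper_width 0.0856
scene [[415.92179788   0.         252.7582778 ]
 [  0.         415.92179788 190.66569965]
 [  0.           0.           1.        ]] 0.012621543480543675 [[ 6.7240e-01 -6.3310e-01  3.8340e-01  1.0150e+00]
 [ 7.4020e-01  5.7510e-01 -3.4840e-01 -4.6260e-01]
 [ 1.0000e-04  5.1810e-01  8.5530e-01  1.2659e+00]
 [ 0.0000e+00  0.0000e+00  0.0000e+00  1.0000e+00]]
top [[452.8648359    0.         260.88878474]
 [  0.         452.8648359  193.71225003]
 [  0.           0.           1.        ]] -0.17004153501930666 [[-0.0069  0.9871 -0.16    0.2723]
 [-0.9999 -0.0092 -0.0132 -0.0205]
 [-0.0145  0.1599  0.987   1.5159]
 [ 0.      0.      0.      1.    ]]
```

View pics/scene0.png

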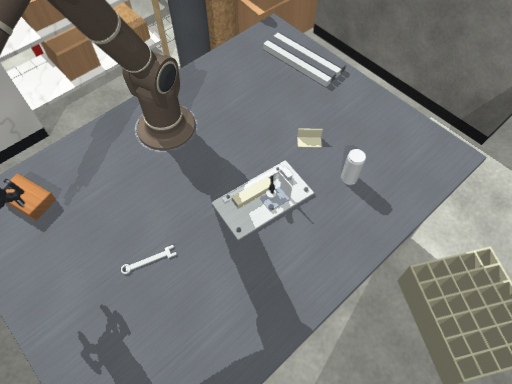

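View pics/top0.png

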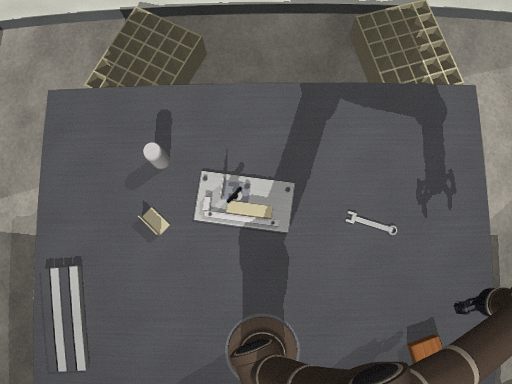

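The scene shows the fixture near pixel (263,198), the can at (353,167), the offcut at (310,137) and the wrench at (150,260). In the top view the fixture is at (245,202), with the end stop on its left, towards +y. I'll enlarge it.

Run:
```python
import cv2
a=cv2.imread("pics/scene0.png")[155:240,205:320]
cv2.imwrite("pics/s_crop.png",cv2.resize(a,None,fx=6.9,fy=6.9,interpolation=cv2.INTER_CUBIC))
a=cv2.imread("pics/top0.png")[160:240,185:305]
cv2.imwrite("pics/t_crop.png",cv2.resize(a,None,fx=6.5,fy=6.5,interpolation=cv2.INTER_CUBIC))
```

```text
(no output)
```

View pics/s_crop.png

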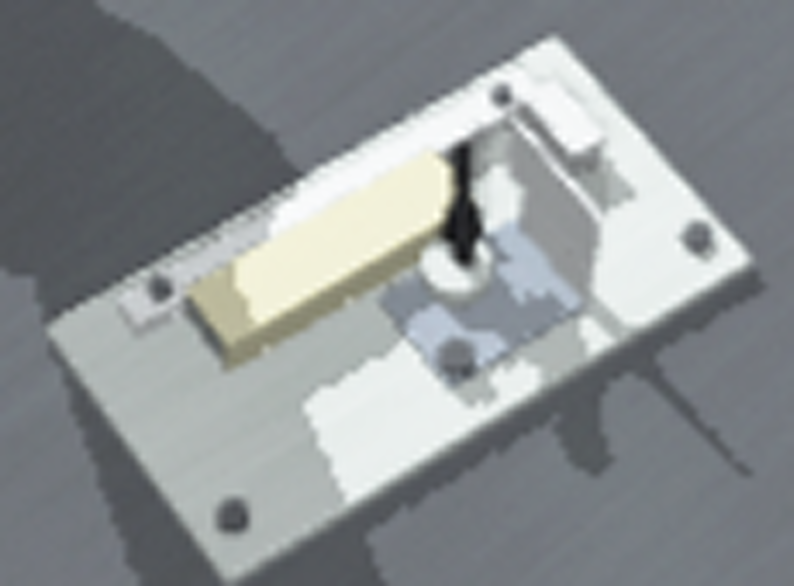

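View pics/t_crop.png

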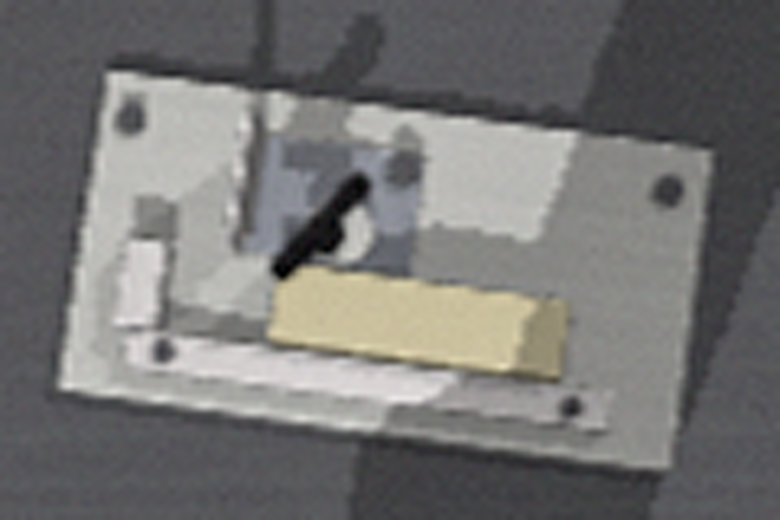

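```bash
cat > h.py <<'E'
import cv2, numpy as np
def load(n,img=None):
    from rig import arm
    return arm.grab_frame(n)
def ray(f,uv):
    K=f["K"]; k1=f["k1"]
    xd=(np.array(uv,float)-K[:2,2])/[K[0,0],K[1,1]]
    u=cv2.undistortPoints(np.array(uv,float).reshape(1,1,2),K,np.array([k1,0,0,0.]),None,None).ravel()
    T=f["world_from_camera"]; d=T[:3,:3]@np.array([u[0],-u[1],-1.]); return T[:3,3],d/np.linalg.norm(d)
def onz(f,uv,z):
    o,d=ray(f,uv); return o+d*(z-o[2])/d[2]
def tri(f1,uv1,f2,uv2):
    o1,d1=ray(f1,uv1);o2,d2=ray(f2,uv2)
    s=np.linalg.lstsq(np.c_[d1,-d2],o2-o1,rcond=None)[0]
    a=o1+d1*s[0];b=o2+d2*s[1]; return (a+b)/2,np.linalg.norm(a-b)
def proj(f,P):
    T=f["world_from_camera"];p=T[:3,:3].T@(np.array(P,float)-T[:3,3]); x=np.array([p[0],-p[1]])/-p[2]
    x=x*(1+f["k1"]*(x@x)); return x*[f["K"][0,0],f["K"][1,1]]+f["K"][:2,2]
def quad(mask):
    cs=cv2.findContours(mask,cv2.RETR_EXTERNAL,cv2.CHAIN_APPROX_NONE)[0]
    c=max(cs,key=cv2.contourArea); h=cv2.convexHull(c)
    for e in np.arange(0.005,0.1,0.002):
        a=cv2.approxPolyDP(h,e*cv2.arcLength(h,True),True)
        if len(a)<=4: return a.reshape(-1,2),cv2.contourArea(c)
E
python3 - <<'E'
from h import *
import pickle
F={n:load(n) for n in ["scene","top"]}
pickle.dump(F,open("f0.pkl","wb"))
win={"scene":(205,155,320,245),"top":(185,160,305,240)}
S=8
for n,f in F.items():
    x0,y0,x1,y1=win[n]
    a=cv2.resize(f["image"][y0:y1,x0:x1],None,fx=S,fy=S,interpolation=cv2.INTER_CUBIC)
    hsv=cv2.cvtColor(a,cv2.COLOR_RGB2HSV)
    g=a.astype(int)
    back=lambda q:(np.array(q)+.5)/S-.5+[x0,y0]
    bed=(hsv[...,2]>142).astype(np.uint8)
    bed=cv2.morphologyEx(bed,cv2.MORPH_OPEN,np.ones((9,9)))
    q,A=quad(bed); q=back(q)
    W=np.array([onz(f,p,.012) for p in q])
    print(n,"bed",np.round(q,1).tolist(),np.round(W[:,:2],4).tolist(),np.round([np.linalg.norm(W[i]-W[i-1]) for i in range(4)],4), W.mean(0))
    cr=((g[...,0]-g[...,2])>25).astype(np.uint8)
    cr=cv2.morphologyEx(cr,cv2.MORPH_OPEN,np.ones((5,5)))
    q,A=quad(cr);print(" piece hull",np.round(back(q),1).tolist(),A/S/S)
    vis=a[...,::-1].copy(); 
    for m,c in ((bed,(0,255,0)),(cr,(0,0,255)),((hsv[...,2]<50).astype(np.uint8),(255,0,0))):
        cv2.drawContours(vis,cv2.findContours(m,cv2.RETR_EXTERNAL,cv2.CHAIN_APPROX_NONE)[0],-1,c,1)
    cv2.imwrite(f"pics/v_{n}.png",cv2.resize(vis,None,fx=.8,fy=.8))
E
```

```text
scene bed [[285.3, 159.6], [313.7, 192.7], [237.2, 238.6], [211.4, 202.1]] [[0.4344, 0.2275], [0.603, 0.2011], [0.555, -0.1137], [0.3908, -0.0888]] [0.3193 0.1707 0.3185 0.1661] [0.49581752 0.05651375 0.012     ]
 piece hull [[268.2, 186.4], [238.7, 204.4], [232.3, 197.2], [239.3, 192.1]] 111.2890625
top bed [[201.1, 171.1], [271.2, 205.6], [270.1, 224.1], [193.8, 219.2]] [[0.5963, 0.2032], [0.4756, -0.0345], [0.4135, -0.0301], [0.4317, 0.2254]] [0.1661 0.2666 0.0623 0.2562] [0.47927539 0.09098693 0.012     ]
 piece hull [[226.9, 204.1], [270.6, 205.8], [270.6, 216.9], [227.3, 212.3]] 535.1953125
```

Run:
```python
from h import *
import pickle
F=pickle.load(open("f0.pkl","rb"))
win={"scene":(205,155,320,245),"top":(185,160,305,240)}
S=8
for n,f in F.items():
    x0,y0,x1,y1=win[n]
    a=cv2.resize(f["image"][y0:y1,x0:x1],None,fx=S,fy=S,interpolation=cv2.INTER_CUBIC)
    hsv=cv2.cvtColor(a,cv2.COLOR_RGB2HSV); g=a.astype(int)
    back=lambda q:(np.array(q)+.5)/S-.5+[x0,y0]
    bed=(hsv[...,2]>(142 if n=="scene" else 125)).astype(np.uint8)
    bed=cv2.morphologyEx(bed,cv2.MORPH_OPEN,np.ones((9,9)))
    q,A=quad(bed); q=back(q)
    W=np.array([onz(f,p,.012) for p in q])
    print(n,"bed",np.round(W[:,:2],4).tolist(),np.round([np.linalg.norm(W[i]-W[i-1]) for i in range(4)],4), W.mean(0))
    b=(hsv[...,0]>18)&(hsv[...,0]<40)&(hsv[...,1]>(38 if n=='scene' else 60))
    cr=cv2.morphologyEx(b.astype(np.uint8),cv2.MORPH_OPEN,np.ones((5,5)))
    q,A=quad(cr);print(" piece hull",np.round(back(q),1).tolist(),A/S/S)
    vis=a[...,::-1].copy(); 
    for m,c in ((bed,(0,255,0)),(cr,(0,0,255)),((hsv[...,2]<50).astype(np.uint8),(255,0,0))):
        cv2.drawContours(vis,cv2.findContours(m,cv2.RETR_EXTERNAL,cv2.CHAIN_APPROX_NONE)[0],-1,c,1)
    cv2.imwrite(f"pics/v2_{n}.png",cv2.resize(vis,None,fx=.8,fy=.8))
```

```text
scene bed [[0.4344, 0.2275], [0.603, 0.2011], [0.555, -0.1137], [0.3908, -0.0888]] [0.3193 0.1707 0.3185 0.1661] [0.49581752 0.05651375 0.012     ]
 piece hull [[268.9, 186.8], [238.6, 207.2], [232.6, 197.8], [236.2, 194.2]] 145.9609375
top bed [[0.5963, 0.2041], [0.5516, -0.1105], [0.3896, -0.0877], [0.4312, 0.2258]] [0.1665 0.3177 0.1636 0.3162] [0.4921895  0.05793739 0.012     ]
 piece hull [[270.2, 217.3], [270.1, 218.1], [268.8, 217.8], [269.2, 216.9]] 1.2734375
```

View pics/v2_scene.png

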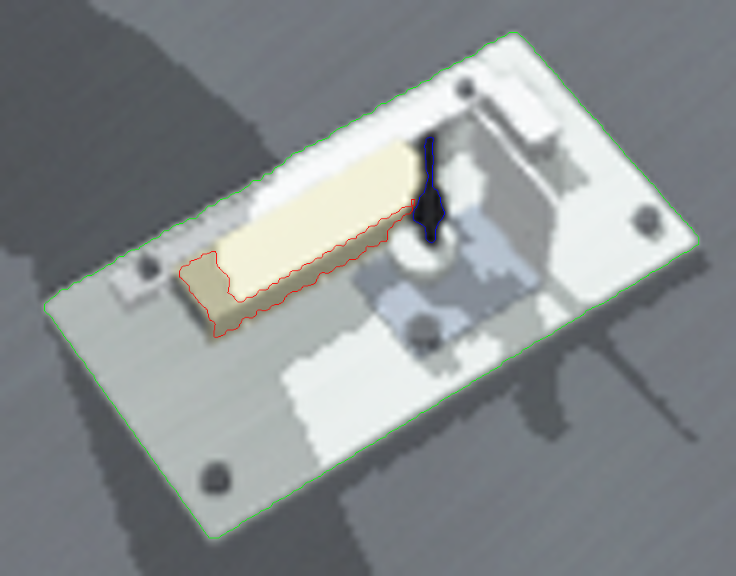

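View pics/v2_top.png

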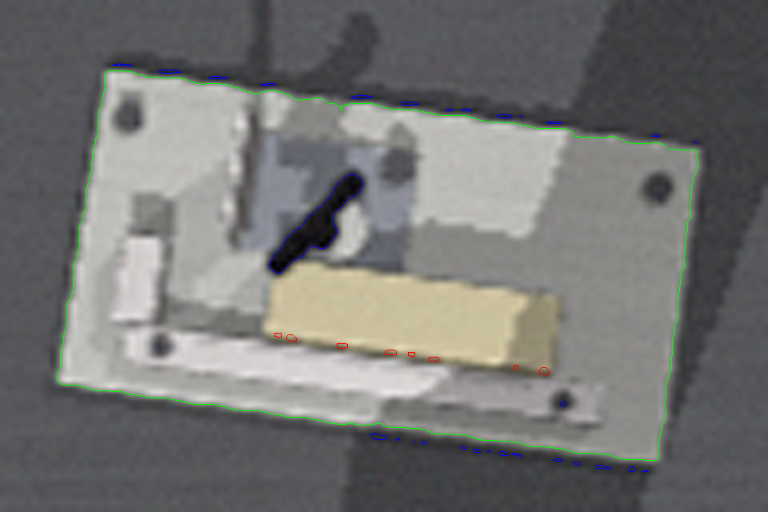

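Run:
```python
from h import *
import pickle
F=pickle.load(open("f0.pkl","rb"))
S=8
C=np.array([.494,.0572]); th=1.4305; u=np.array([np.cos(th),np.sin(th)]); v=np.array([-u[1],u[0]])
fx=lambda P:np.round([(P[:2]-C)@u,(P[:2]-C)@v,P[2]],4)
win={"scene":(205,155,320,245),"top":(185,160,305,240)}
R={}
for n,f in F.items():
    x0,y0,x1,y1=win[n]
    a=cv2.resize(f["image"][y0:y1,x0:x1],None,fx=S,fy=S,interpolation=cv2.INTER_CUBIC)
    g=a.astype(int)
    back=lambda q:(np.array(q)+.5)/S-.5+[x0,y0]
    rb=cv2.GaussianBlur((g[...,0]-g[...,2]).astype(np.float32),(0,0),4)
    m=(rb>(12 if n=='scene' else 18)).astype(np.uint8)
    c=max(cv2.findContours(m,cv2.RETR_EXTERNAL,cv2.CHAIN_APPROX_NONE)[0],key=cv2.contourArea)
    print(n,cv2.contourArea(c)/64)
    if n=='top':
        r=cv2.minAreaRect(c); q=back(cv2.boxPoints(r))
        W=[onz(f,p,.042) for p in q]
        print('piece top',[fx(w).tolist() for w in W], np.round(q,1).tolist(), np.round(np.mean(W,0),4))
    else:
        h=cv2.approxPolyDP(c,20,True).reshape(-1,2); print(np.round(back(h),1).tolist())
    d=(a.max(2)<45).astype(np.uint8)
    cs=[k for k in cv2.findContours(d,cv2.RETR_EXTERNAL,cv2.CHAIN_APPROX_NONE)[0]]
    k=max(cs,key=cv2.contourArea); print('black',cv2.contourArea(k)/64,np.round(back(cv2.boxPoints(cv2.minAreaRect(k))),1).tolist())
    crop=a[...,::-1].copy(); cv2.drawContours(crop,[c,k],-1,(0,0,255),1)
    if n=='scene': crop=crop[80:480,150:750]
    else: crop=crop[100:500,250:800]
    cv2.imwrite(f"pics/v3_{n}.png",cv2.resize(crop,None,fx=1.3,fy=1.3))
```

```text
scene 518.3828125
[[270.1, 178.7], [266.1, 176.7], [232.2, 195.9], [237.4, 207.2], [265.1, 192.3]]
black 28.78125 [[268.5, 191.7], [271.3, 175.9], [275.8, 176.7], [273.0, 192.6]]
top 567.390625
piece top [[0.0524, 0.0522, 0.042], [0.0529, 0.0086, 0.042], [-0.098, 0.0092, 0.042], [-0.0978, 0.0525, 0.042]] [[225.4, 212.6], [227.1, 199.5], [272.5, 205.7], [270.7, 218.7]] [0.4605 0.0391 0.042 ]
black 62.15625 [[225.9, 200.5], [239.4, 186.1], [243.3, 189.8], [229.8, 204.2]]
```

View pics/v3_scene.png

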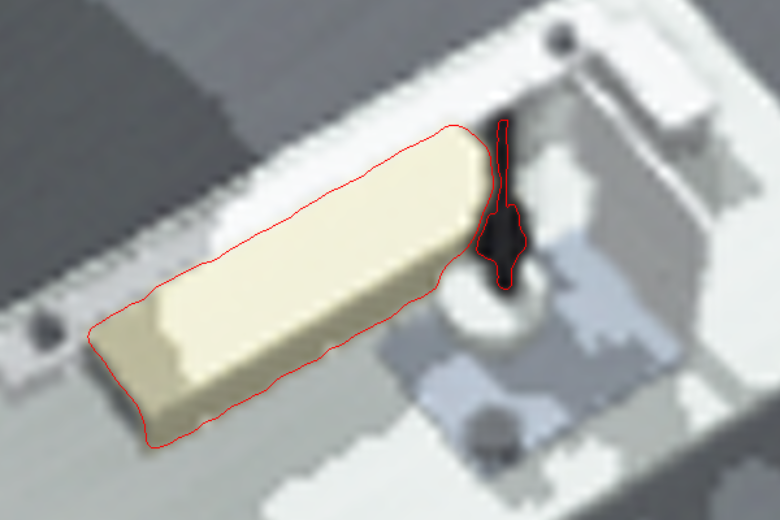

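View pics/v3_top.png

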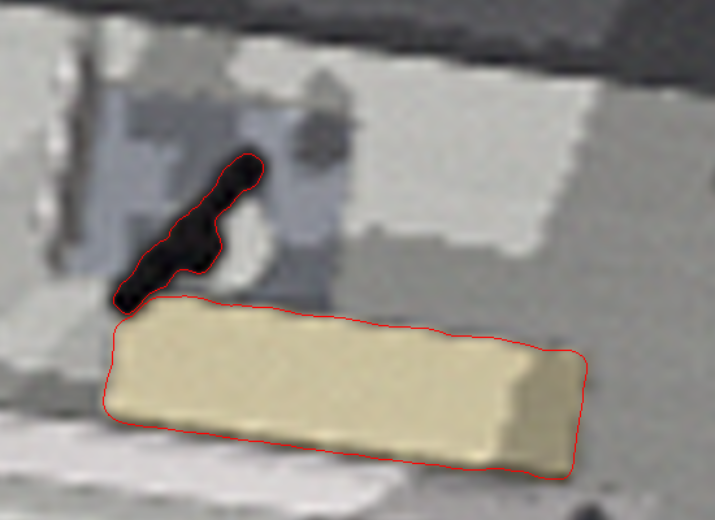

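Run:
```python
from h import *
import pickle
F=pickle.load(open("f0.pkl","rb")); s,t=F["scene"],F["top"]
C=np.array([.494,.0572]); th=1.4305; u=np.array([np.cos(th),np.sin(th)]); v=np.array([-u[1],u[0]])
fx=lambda P:np.round([(P[:2]-C)@u,(P[:2]-C)@v,P[2]],4)
P,e=tri(t,(227.85,202.35),s,(272.0,176.4)); print('tipA',P,e,fx(P))
P,e=tri(t,(241.35,187.95),s,(272.2,192.6)); print('tipB',P,e,fx(P))
A=onz(t,(227.85,202.35),.085);B=onz(t,(241.35,187.95),.085)
print(fx(A),fx(B),np.linalg.norm(A-B),(A+B)/2,fx((A+B)/2),'ang in fixture',np.arctan2((B-A)@np.r_[v,0],(B-A)@np.r_[u,0]))
b6=lambda x,y:((x+.5)/6.4-.5+185,(y+.5)/6.4-.5+160)
for p in [(160,237),(155,322)]: print('stop top edge',fx(onz(t,b6(*p),.036)))
sb=lambda x,y:(((x/1.3+150)+.5)/8-.5+205,((y/1.3+80)+.5)/8-.5+155)
for nm,p in dict(endfence=(452,126),farfence=(90,338),farknob=(185,385) ).items(): print(nm,fx(onz(s,sb(*p),.042)))
for p,q in (((226.0+0.5,212.0-.5),(452,126)),((270.9,218.),(88,337))):
    P,e=tri(t,p,s,sb(*q)); print('piece corner tri',P,e,fx(P))
# shield predicted pixels
for k in [(-.054),(.004),(.018)]:
    pass
from rig import arm
```

```text
tipA [0.48077135 0.10811112 0.07268849] 0.005881983050739215 [0.0486 0.0202 0.0727]
tipB [0.52764945 0.06449433 0.0716527 ] 0.0057550617486011105 [ 0.0119 -0.0323  0.0717]
[0.0446 0.0231 0.085 ] [ 0.0082 -0.0288  0.085 ] 0.06337311328193979 [0.5004954  0.08295578 0.085     ] [ 0.0264 -0.0028  0.085 ] ang in fixture -2.1814770998655115
stop top edge [0.1129 0.0057 0.036 ]
stop top edge [0.1088 0.05   0.036 ]
endfence [0.0482 0.0442 0.042 ]
farfence [-0.0977  0.0431  0.042 ]
farknob [-0.0818  0.0108  0.042 ]
piece corner tri [0.45411197 0.11351759 0.03610224] 0.0007738377287679454 [0.0502 0.0474 0.0361]
piece corner tri [ 0.43215691 -0.03186849  0.03334227] 0.002560584337293131 [-0.0968  0.0488  0.0333]
```

The bed measures 319 x 167 mm in both views, so the fixture pose is good to a few mm. The piece lies about 50 mm short of the stop. The wing stands at about 55° to the fixture's x axis, and the two views of it disagree by about 6 mm, so I'll refine that later. Next I move behind the piece's rear end with the gripper shut.

>>> apply_moves(series=[[[-2.2,-2.1,0,0,0,0,1],[-2.2,-2.1,0,0,0,0,1],[-2.2,-2.1,0,0,0,0,1],[-2.2,-2.1,0,0,0,0,1],[-2.2,-2.1,0,0,0,0,1],[-2.2,-2.1,0,0,0,0,1],[-2.2,-2.1,0,0,0,0,1],[-2.2,-2.1,0,0,0,0,1],[-2.2,-2.1,0,0,0,0,1],[-2.2,-2.1,0,0,0,0,1],[-2.2,-2.1,0,0,0,0,1],[-2.2,-2.1,0,0,0,0,1]]])

```text
t: 1.2
eef_pos: [0.3406, -0.278, 0.2314]
tcp_rot: [-3.142, -0.0, -1.297]
ft_force: [0.2, -1.1, -0.1]
gripper_width: 0.0004
```

>>> apply_moves(series=[[[0,0,0,0,0,-0.1,1],[0,0,0,0,0,-0.1,1],[0,0,0,0,0,-0.1,1],[0,0,0,0,0,-0.1,1],[0,0,0,0,0,-0.1,1],[0,0,0,0,0,-0.1,1],[0,0,0,0,0,-0.1,1],[0,0,0,0,0,-0.1,1],[0,0,0,0,0,-0.1,1],[0,0,0,0,0,-0.1,1],[0,0,0,0,0,-0.1,1],[0,0,0,0,0,-0.05,1]]])

```text
t: 2.2
eef_pos: [0.3401, -0.2794, 0.2312]
tcp_rot: [-3.142, 0.0, -0.141]
ft_force: [-0.2, -0.4, -0.6]
gripper_width: 0.0001
```

>>> apply_moves(series=[[[1,-2.8,0,0,0,0,1],[1,-2.8,0,0,0,0,1],[1,-2.8,0,0,0,0,1],[1,-2.8,0,0,0,0,1],[1,-2.8,0,0,0,0,1],[1,-2.8,1,0,0,0,1],[1,-2.8,2,0,0,0,1],[1,-2.8,2,0,0,0,1],[0,0,3,0,0,0,1],[0,0,3,0,0,0,1],[0,0,2,0,0,0,1],[0,0,0,0,0,0,1]]])

```text
t: 3.2
eef_pos: [0.4495, -0.0691, 0.0978]
tcp_rot: [-3.141, 0.007, -0.146]
ft_force: [-0.4, 0.9, -0.8]
gripper_width: -0.0
```

Run:
```python
from h import *
import pickle
from rig import arm
F={n:load(n) for n in ["scene","top"]}
pickle.dump(F,open("f1.pkl","wb"))
o=arm.observe(); print(o["eef_pos"],o["tcp_rot"])
P=o["eef_pos"]
for n in F: print(n,proj(F[n],P))
a=F["scene"]["image"][150:245,200:320,::-1]; b=F["top"]["image"][155:240,185:305,::-1]
cv2.imwrite("pics/s1.png",cv2.resize(a,None,fx=6,fy=6,interpolation=cv2.INTER_CUBIC)); cv2.imwrite("pics/t1.png",cv2.resize(b,None,fx=6,fy=6,interpolation=cv2.INTER_CUBIC))
```

```text
[ 0.45190958 -0.06937113  0.10128797] [-3.14130024e+00  1.46320462e-03 -1.46716892e-01]
scene [225.69894868 197.05821358]
top [282.56258346 209.12846473]
```

View pics/s1.png

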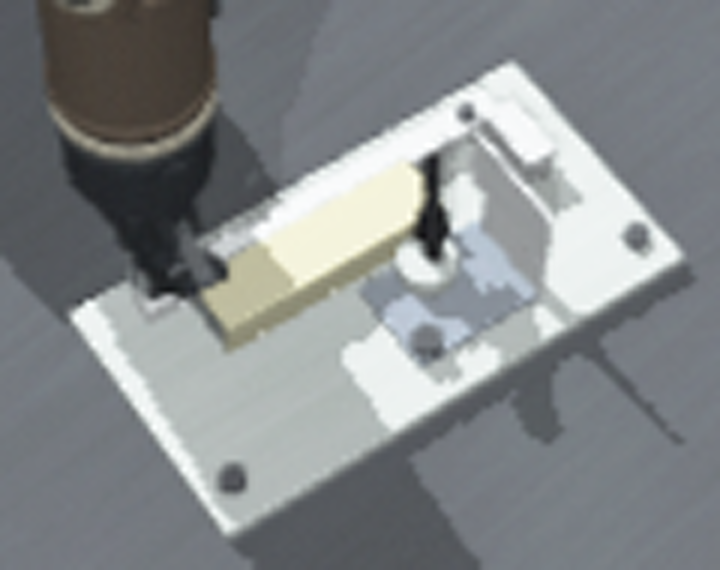

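View pics/t1.png

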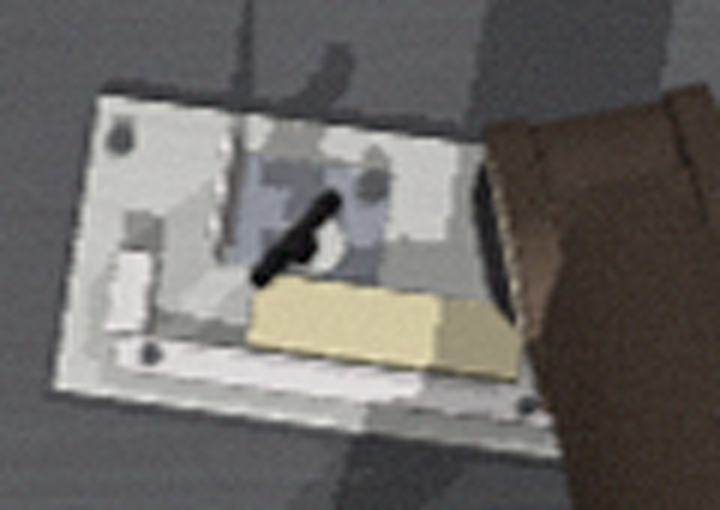

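The tip sits behind the piece's rear end, at about (150,295) in the enlarged scene crop, as predicted. I'll lower it to z≈0.024.

>>> apply_moves(series=[[[0,0,2,0,0,0,1],[0,0,2,0,0,0,1],[0,0,1.5,0,0,0,1],[0,0,1.2,0,0,0,1],[0,0,0.8,0,0,0,1],[0,0,0,0,0,0,1],[0,0,0,0,0,0,1]]])

```text
t: 3.88
eef_pos: [0.4529, -0.0697, 0.0272]
tcp_rot: [3.141, -0.001, -0.147]
ft_force: [0.1, 0.8, 0.1]
gripper_width: -0.0002
```

>>> apply_moves(series=[[[0,-0.3,0,0,0,0,1],[0,-0.3,0,0,0,0,1],[0,-0.3,0,0,0,0,1],[0,-0.3,0,0,0,0,1],[0,-0.3,0,0,0,0,1],[0,-0.3,0,0,0,0,1]]])

```text
t: 4.38
eef_pos: [0.4549, -0.0513, 0.0265]
tcp_rot: [-3.142, -0.0, -0.147]
ft_force: [0.5, 0.6, -0.0]
gripper_width: 0.0002
```

>>> apply_moves(series=[[[0,-0.3,0,0,0,0,1],[0,-0.3,0,0,0,0,1],[0,-0.3,0,0,0,0,1],[0,-0.3,0,0,0,0,1],[0,-0.3,0,0,0,0,1],[0,-0.3,0,0,0,0,1]]])

```text
t: 4.88
eef_pos: [0.4574, -0.0341, 0.0263]
tcp_rot: [3.141, 0.0, -0.147]
ft_force: [-1.0, -4.6, 1.4]
gripper_width: -0.0001
```

```bash
cat > look.py <<'E'
from h import *
import sys
from rig import arm
F={n:load(n) for n in ["scene","top"]}
import pickle; pickle.dump(F,open(f"f{sys.argv[1]}.pkl","wb"))
o=arm.observe(); print(o["t"],np.round(o["eef_pos"],4),np.round(o["tcp_rot"],3),np.round(o["ft_force"],1),np.round(o["ft_torque"],2),o["gripper_width"])
for n in F: print(n,proj(F[n],o["eef_pos"]))
a=F["scene"]["image"][150:245,200:320,::-1]; b=F["top"]["image"][155:240,185:305,::-1]
a=cv2.resize(a,None,fx=4,fy=4,interpolation=cv2.INTER_CUBIC); b=cv2.resize(b,None,fx=4,fy=4,interpolation=cv2.INTER_CUBIC)
w=np.zeros((600,480,3),np.uint8) 
out=np.vstack([a[:300],b[:300]]) if 0 else np.vstack([a,b])
out=cv2.resize(out,None,fx=600/out.shape[0],fy=600/out.shape[0])
cv2.imwrite(f"pics/l{sys.argv[1]}.png",out)
E
python3 look.py 2
```

```text
4.9833 [ 0.4576 -0.0332  0.0263] [-3.141 -0.    -0.146] [-0.6 -1.5  1.7] [-0.26  0.03  0.03] 0.00015244973094576792
scene [236.04617132 203.04074818]
top [270.87670956 210.39703063]
```

View pics/l2.png

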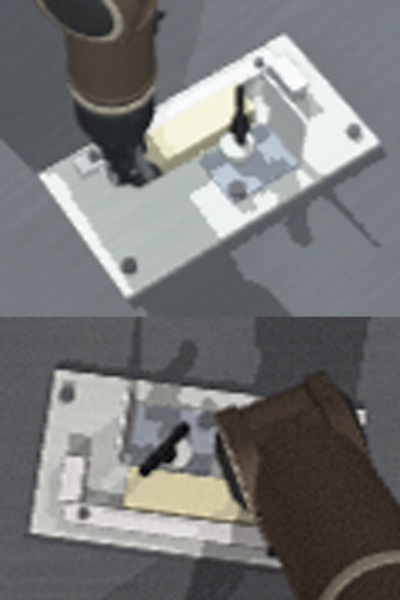

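```bash
cat > lead.py <<'E'
from h import *
import pickle,sys
F=pickle.load(open(sys.argv[1],"rb"))
C=np.array([.494,.0572]); th=1.4305; u=np.array([np.cos(th),np.sin(th)]); v=np.array([-u[1],u[0]])
f=F["top"]
# sample the red-minus-blue along fixture x at z=.042, y=0.03..0.036 : leading edge; brightness at z=.036 for stop
im=f["image"].astype(np.float32)
def samp(ch,x,y,z):
    p=np.array([proj(f,[*(C+x_*u+y*v),z]) for x_ in x],np.float32)
    return cv2.remap(ch,p[:,:1],p[:,1:],cv2.INTER_CUBIC).ravel()
rb=im[...,0]-im[...,2]; g=im.mean(2)
x=np.arange(0.0,.15,.001)
for y in (.022,.028,.034,.040):
    s=samp(rb,x,y,.042); i=np.where(s>18)[0].max(); 
    q=samp(g,x,y,.036); d=np.gradient(q); j=np.where(x>.08)[0]; k=j[np.argmax(d[j])]
    print(y,'piece end x',x[i],'stop face x',x[k])
E
python3 lead.py f1.pkl; python3 lead.py f2.pkl
```

```text
0.022 piece end x 0.051000000000000004 stop face x 0.111
0.028 piece end x 0.051000000000000004 stop face x 0.111
0.034 piece end x 0.051000000000000004 stop face x 0.111
0.04 piece end x 0.052000000000000005 stop face x 0.109
0.022 piece end x 0.066 stop face x 0.111
0.028 piece end x 0.065 stop face x 0.111
0.034 piece end x 0.066 stop face x 0.111
0.04 piece end x 0.066 stop face x 0.109
```

The piece moved 15 mm with the fingertip behind it and stays in line. The gap left reads about 40 mm. I'll push on, then slow down.

>>> apply_moves(series=[[[0,-0.3,0,0,0,0,1],[0,-0.3,0,0,0,0,1],[0,-0.3,0,0,0,0,1],[0,-0.3,0,0,0,0,1],[0,-0.3,0,0,0,0,1],[0,-0.3,0,0,0,0,1],[0,-0.3,0,0,0,0,1],[0,-0.3,0,0,0,0,1],[0,-0.2,0,0,0,0,1],[0,-0.1,0,0,0,0,1]]])

```text
t: 5.82
eef_pos: [0.4614, -0.0067, 0.0263]
tcp_rot: [-3.141, 0.0, -0.146]
ft_force: [-0.9, -3.8, 2.2]
gripper_width: -0.0003
```

```bash
python3 look.py 3; python3 lead.py f3.pkl
```

```text
5.9167 [ 0.4614 -0.0067  0.0263] [-3.141 -0.    -0.146] [-0.3 -0.3  0.9] [-0.33  0.12  0.06] -0.00021846609477831088
scene [242.60137655 199.25912616]
top [262.86051329 209.30680629]
0.022 piece end x 0.092 stop face x 0.111
0.028 piece end x 0.092 stop face x 0.111
0.034 piece end x 0.092 stop face x 0.111
0.04 piece end x 0.092 stop face x 0.109
```

View pics/l3.png

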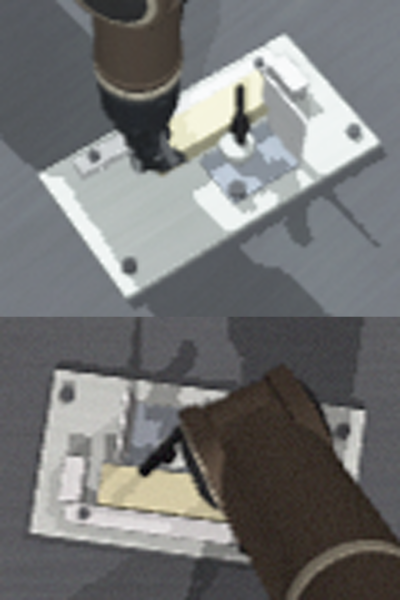

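The piece's end is now about 15–19 mm from the stop, still in line and passing under the shield. I'll go on slowly and watch the force.

>>> apply_moves(series=[[[0,-0.2,0,0,0,0,1],[0,-0.2,0,0,0,0,1],[0,-0.2,0,0,0,0,1],[0,-0.2,0,0,0,0,1],[0,-0.1,0,0,0,0,1],[0,-0.1,0,0,0,0,1]]])

```text
t: 6.42
eef_pos: [0.4628, 0.0028, 0.0263]
tcp_rot: [3.142, 0.0, -0.147]
ft_force: [0.0, -4.5, 1.3]
gripper_width: -0.0003
```

>>> apply_moves(series=[[[0,-0.1,0,0,0,0,1],[0,-0.1,0,0,0,0,1],[0,-0.1,0,0,0,0,1]]])

```text
t: 6.67
eef_pos: [0.4632, 0.0057, 0.0263]
tcp_rot: [3.142, 0.0, -0.147]
ft_force: [-0.8, -4.0, 1.5]
gripper_width: 0.0001
```

>>> apply_moves(series=[[[0,-0.1,0,0,0,0,1],[0,-0.1,0,0,0,0,1]]])

```text
t: 6.83
eef_pos: [0.4636, 0.0077, 0.0263]
tcp_rot: [3.142, 0.0, -0.147]
ft_force: [-0.6, -4.5, 1.0]
gripper_width: 0.0003
```

>>> apply_moves(series=[[[0,-0.1,0,0,0,0,1],[0,-0.1,0,0,0,0,1]]])

```text
t: 7.0
eef_pos: [0.4639, 0.0097, 0.0263]
tcp_rot: [3.142, 0.0, -0.147]
ft_force: [-0.4, -3.8, 0.7]
gripper_width: 0.0002
```

>>> apply_moves(series=[[[0,-0.1,0,0,0,0,1],[0,-0.1,0,0,0,0,1]]])

```text
t: 7.17
eef_pos: [0.464, 0.0105, 0.0263]
tcp_rot: [3.14, 0.0, -0.148]
ft_force: [-1.8, -10.7, 3.4]
gripper_width: -0.0003
```

>>> apply_moves(series=[[[0,-0.1,0,0,0,0,1],[0,-0.1,0,0,0,0,1]]])

```text
t: 7.33
eef_pos: [0.4639, 0.0106, 0.0263]
tcp_rot: [3.138, 0.001, -0.149]
ft_force: [-2.0, -16.4, 6.0]
gripper_width: 0.0002
```

```bash
python3 look.py 4; python3 lead.py f4.pkl
```

```text
7.4333 [0.4639 0.0105 0.0263] [ 3.138e+00  1.000e-03 -1.490e-01] [ -2.1 -13.1   4.4] [-2.83  0.35  0.03] -3.908126556182126e-06
scene [246.80150696 196.81951346]
top [257.6748241  208.60821494]
0.022 piece end x 0.109 stop face x 0.113
0.028 piece end x 0.109 stop face x 0.112
0.034 piece end x 0.109 stop face x 0.111
0.04 piece end x 0.109 stop face x 0.113
```

The force climbs to 13–16 N and the tool has stalled, so the piece is home; the picture puts its end at the stop face too. I'll back off, rise and look.

>>> apply_moves(series=[[[0,0.1,0,0,0,0,1],[0,0.2,0,0,0,0,1],[0,0.3,0,0,0,0,1],[0,0.6,0,0,0,0,1],[0,1,0,0,0,0,1],[0,1,-2,0,0,0,1],[0,1,-3,0,0,0,1],[0,2,-3,0,0,0,1],[0,3,-3,0,0,0,1],[0,3,-3,0,0,0,1],[0,3,-3,0,0,0,1],[0,0,0,0,0,0,1]]])

```text
t: 8.43
eef_pos: [0.4437, -0.1422, 0.1996]
tcp_rot: [3.138, -0.008, -0.154]
ft_force: [2.0, -1.0, -0.2]
gripper_width: -0.0003
```

```bash
python3 look.py 5; python3 lead.py f5.pkl
python3 - <<'E'
import cv2,pickle
F=pickle.load(open("f5.pkl","rb"))
a=F["scene"]["image"][155:225,225:315,::-1]; b=F["top"]["image"][165:235,190:280,::-1]
for n,i in (("s5",a),("t5",b)): cv2.imwrite(f"pics/{n}.png",cv2.resize(i,None,fx=8,fy=8,interpolation=cv2.INTER_CUBIC))
E
```

```text
8.5333 [ 0.4426 -0.1369  0.1955] [ 3.141e+00 -3.000e-03 -1.510e-01] [0.1 0.1 0.1] [0.01 0.04 0.02] 0.00013596172838899342
scene [204.76749535 192.27828371]
top [306.61716117 208.0111114 ]
0.022 piece end x 0.109 stop face x 0.113
0.028 piece end x 0.109 stop face x 0.113
0.034 piece end x 0.109 stop face x 0.111
0.04 piece end x 0.109 stop face x 0.112
```

View pics/s5.png

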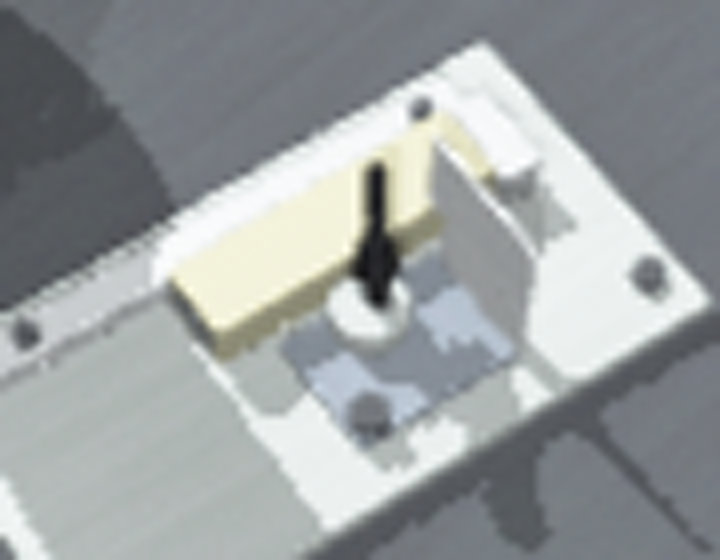

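View pics/t5.png

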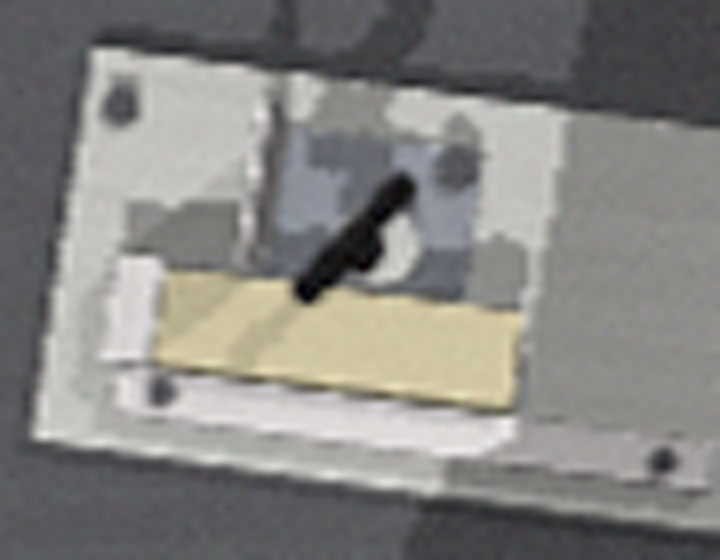

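Run:
```python
from h import *
import pickle
F=pickle.load(open("f5.pkl","rb")); s,t=F["scene"],F["top"]
C=np.array([.494,.0572]); th=1.4305; u=np.array([np.cos(th),np.sin(th)]); v=np.array([-u[1],u[0]])
fx=lambda P:np.round([(P[:2]-C)@u,(P[:2]-C)@v,P[2]],4)
S=10
def black(f,w,thr):
    x0,y0,x1,y1=w
    a=cv2.resize(f["image"][y0:y1,x0:x1],None,fx=S,fy=S,interpolation=cv2.INTER_CUBIC)
    d=(a.max(2)<thr).astype(np.uint8)
    k=max(cv2.findContours(d,cv2.RETR_EXTERNAL,cv2.CHAIN_APPROX_NONE)[0],key=cv2.contourArea).reshape(-1,2)
    return (k+.5)/S-.5+[x0,y0]
for thr in (60,80,100):
    k=black(s,(262,168,282,200),thr); print('scene',thr,'rows',k[:,1].min(),k[:,1].max())
    for r in (178,180,182,184,186,188,190,192):
        m=k[abs(k[:,1]-r)<.1]; print(r,np.round([m[:,0].min(),m[:,0].max()],2) if len(m) else None,end=' ')
    print()
for thr in (60,75,90):
    k=black(t,(220,180,250,210),thr); r=cv2.minAreaRect(k.astype(np.float32)); b=cv2.boxPoints(r); print('top',thr,r)
P=onz(t,r[0],.085);print('top center z.085',P, 'proj in scene',proj(s,P))
for zz in (.066,.079,.092): print(zz,proj(s,[P[0],P[1],zz]))
# expected wing corner pixels in scene given top centre
w=2.39; d=np.array([np.cos(w),np.sin(w)])
for sg in (1,-1):
  for zz in (.092,.066): print('tip',sg,zz,proj(s,[*(P[:2]+sg*.034*d),zz]))
# shield top edge pixels: predicted from knob P
for y in(-.054,.018): 
    q=P[:2]+.0415*u+y*v; print('shield',y,proj(s,[*q,.1]),proj(t,[*q,.1]))
```

```text
scene 60 rows 175.75 192.55
178 [271.05 272.15] 180 [270.95 272.25] 182 [271.25 272.15] 184 [270.75 272.55] 186 [269.75 273.95] 188 [268.85 274.05] 190 [270.45 272.85] 192 [271.05 272.65] 
scene 80 rows 175.45 192.85
178 [270.75 272.35] 180 [270.75 272.35] 182 [271.05 272.35] 184 [270.45 273.05] 186 [269.55 274.25] 188 [268.45 274.25] 190 [270.15 273.05] 192 [270.85 272.85] 
scene 100 rows 175.25 192.95
178 [270.55 272.45] 180 [270.55 272.55] 182 [270.85 272.55] 184 [270.25 273.55] 186 [269.35 274.75] 188 [268.15 274.45] 190 [269.95 273.15] 192 [270.55 273.05] 
top 60 ((234.5905303955078, 195.0535125732422), (5.821691036224365, 20.09929656982422), 42.969085693359375)
top 75 ((234.56866455078125, 195.01602172851562), (6.187559127807617, 20.28070831298828), 42.96915054321289)
top 90 ((234.49363708496094, 194.922119140625), (6.57332706451416, 20.5589656829834), 42.61408996582031)
top center z.085 [0.50119089 0.08333642 0.085     ] proj in scene [270.14254646 182.49544317]
0.066 [269.94197222 185.48584106]
0.079 [270.07870243 183.44726973]
0.092 [270.21762959 181.37609963]
tip 1 0.092 [270.1413771  172.90775633]
tip 1 0.066 [269.87020695 177.09868387]
tip -1 0.092 [270.29602546 190.06130291]
tip -1 0.066 [270.01573069 194.08448698]
shield -0.054 [290.03633115 185.52276381] [223.73762449 175.96674904]
shield 0.018 [277.22439263 170.55105912] [220.42597704 198.04579925]
```

Run:
```python
from h import *
import pickle
F=pickle.load(open("f5.pkl","rb")); s,t=F["scene"],F["top"]
C=np.array([.494,.0572]); th=1.4305; u=np.array([np.cos(th),np.sin(th)]); v=np.array([-u[1],u[0]])
fx=lambda P:np.round([(P[:2]-C)@u,(P[:2]-C)@v,P[2]],4)
S=10;x0,y0,x1,y1=220,180,250,210
a=cv2.resize(t["image"][y0:y1,x0:x1],None,fx=S,fy=S,interpolation=cv2.INTER_CUBIC)
for thr in (65,80):
    d=(a.max(2)<thr).astype(np.uint8)
    n,l,st,_=cv2.connectedComponentsWithStats(d); i=1+np.argmax(st[1:,4])
    yy,xx=np.where(l==i); p=np.c_[xx,yy].astype(float)
    p=(p+.5)/S-.5+[x0,y0]
    dr=np.array([.68,-.733]);
    for it in range(3):
        q=p@dr; lo,hi=q.min(),q.max(); 
        eA=p[(q<lo+5)&(q>lo+1)].mean(0); eB=p[(q>hi-5)&(q<hi-1)].mean(0); dr=(eB-eA)/np.linalg.norm(eB-eA)
    q=p@dr; ctr=eA+dr*((lo+hi)/2-eA@dr); A=eA+dr*(lo-eA@dr); B=eA+dr*(hi-eA@dr)
    print(thr,'ctr px',ctr,'A',A,'B',B)
    for zz in (.079,.088):
        P=onz(t,ctr,zz);PA=onz(t,A,zz);PB=onz(t,B,zz)
        w=np.arctan2((PA-PB)[1],(PA-PB)[0]); print(zz,P,fx(P),'len',np.linalg.norm(PA-PB),'wing world ang',w,'fix',w-th,'scene proj',proj(s,[P[0],P[1],.079]))
d=np.array([np.cos(w),np.sin(w)])
for sg in (1,-1):
  for zz in (.092,.066): print('tip',sg,zz,proj(s,[*(P[:2]+sg*.034*d),zz]))
for y in(-.054,.018): 
    qq=P[:2]+.0415*u+y*v; print('shield',y,proj(s,[*qq,.1]),proj(t,[*qq,.1]))
```

```text
65 ctr px [233.82605706 194.33532711] A [226.993529  201.7201905] B [240.65858512 186.95046372]
0.079 [0.50408296 0.08592945 0.079     ] [ 0.0299 -0.006   0.079 ] len 0.06490261882354761 wing world ang 2.3975084511636395 fix 0.9670084511636394 scene proj [271.22742208 183.54698797]
0.088 [0.50263148 0.0852631  0.088     ] [ 0.029  -0.0046  0.088 ] len 0.06449611230883621 wing world ang 2.397508451163639 fix 0.967008451163639 scene proj [270.7874314  183.38976137]
80 ctr px [233.79592677 194.2893951 ] A [226.8396304 201.7539545] B [240.75222315 186.82483571]
0.079 [0.50423361 0.08602704 0.079     ] [ 0.03   -0.0061  0.079 ] len 0.0658214772675253 wing world ang 2.393881096203463 fix 0.9633810962034628 scene proj [271.27921065 183.55851217]
0.088 [0.50278118 0.08536007 0.088     ] [ 0.0291 -0.0048  0.088 ] len 0.06540921563922457 wing world ang 2.393881096203463 fix 0.9633810962034628 scene proj [270.83887612 183.40120809]
tip 1 0.092 [270.85909643 172.86220129]
tip 1 0.066 [270.57678413 177.05356427]
tip -1 0.092 [271.11204145 190.01425049]
tip -1 0.066 [270.81876522 194.03791977]
shield -0.054 [290.81135498 185.47557444] [223.11052676 175.48597664]
shield 0.018 [277.9831562  170.50588828] [219.79416521 197.55576434]
```

The piece sits against the stop: its end edge is at about (157,310) in the enlarged top crop, touching the stop block. Refitting the wing by its ends only, to leave out the hub bulge, puts the knob axis near (0.504, 0.085), with the wing at 2.39 rad in the world. Next I go above it, turn the jaws across the blade, open them a little and check.

>>> apply_moves(series=[[[0.34,-2.8,0,0,0,0,0.34],[0.34,-2.8,0,0,0,0,0.34],[0.34,-2.8,0,0,0,0,0.34],[0.34,-2.8,0,0,0,0,0.34],[0.34,-2.8,0,0,0,0,0.34],[0.34,-2.8,0,0,0,0,0.34],[0.34,-2.8,0,0,0,0,0.34],[0.34,-2.8,0,0,0,0,0.34],[0,-0.4,0,0,0,0,0.34]]])

```text
t: 9.28
eef_pos: [0.5021, 0.0933, 0.1934]
tcp_rot: [-3.138, 0.002, -0.139]
ft_force: [1.3, 1.2, -1.0]
gripper_width: 0.028
```

>>> apply_moves(series=[[[0,0,0,0,0,-0.1,0.34],[0,0,0,0,0,-0.1,0.34],[0,0,0,0,0,-0.1,0.34],[0,0,0,0,0,-0.1,0.34],[0,0,0,0,0,-0.1,0.34],[0,0,1,0,0,-0.1,0.34],[0,0,1,0,0,-0.1,0.34],[0,0,1,0,0,-0.1,0.34],[0,0,1,0,0,-0.1,0.34],[0,0,1,0,0,-0.07,0.34],[0,0,0,0,0,0,0.34],[0,0,0,0,0,0,0.34]]])

```text
t: 10.28
eef_pos: [0.5015, 0.0868, 0.1434]
tcp_rot: [-3.139, 0.002, 0.822]
ft_force: [-0.3, 0.3, 0.3]
gripper_width: 0.0284
```

```bash
python3 look.py 6;  python3 - <<'E'
import cv2,pickle
F=pickle.load(open("f6.pkl","rb"))
a=F["scene"]["image"][145:215,230:320,::-1]; b=F["top"]["image"][165:235,190:280,::-1]
for n,i in (("s6",a),("t6",b)): cv2.imwrite(f"pics/{n}.png",cv2.resize(i,None,fx=8,fy=8,interpolation=cv2.INTER_CUBIC))
E
```

```text
10.3833 [0.5025 0.0868 0.1446] [-3.141  0.     0.822] [-0.1  0.5 -0. ] [-0.   -0.02  0.03] 0.02827206759352324
scene [271.85469666 172.2775642 ]
top [231.96648444 191.47504943]
```

View pics/s6.png

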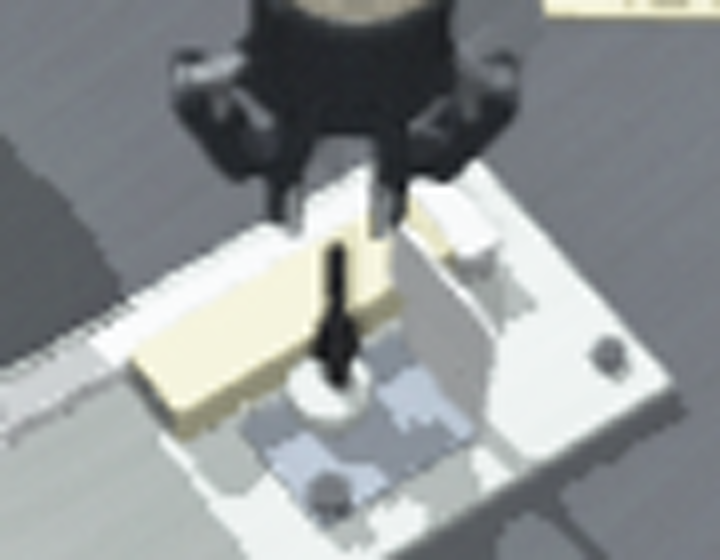

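View pics/t6.png

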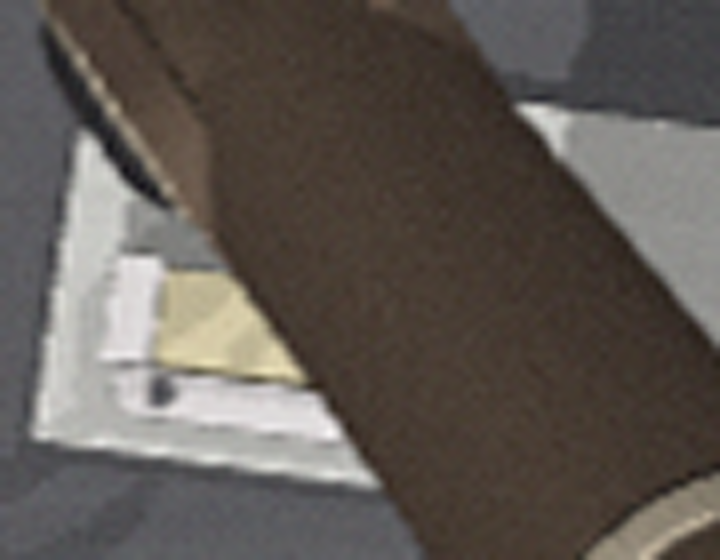

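Run:
```python
from h import *
import pickle
F=pickle.load(open("f5.pkl","rb")); s,t=F["scene"],F["top"]
for q in ((271.65,184.15),(271.65,183.9)): print(onz(s,q,.079))
# tri of wing centre with top
for c in ((233.81,194.31),): print(tri(t,c,s,(271.65,184.15)))
# bed far corner & stop check both views at stop top corner near fence? use shield top edge ends
```

```text
[0.50677895 0.08532866 0.079     ]
[0.50605872 0.08601456 0.079     ]
(array([0.50500458, 0.0866203 , 0.07534887]), np.float64(0.0008798474487636601))
```

The jaws straddle the blade in the scene view: fingers at columns 288 and 390, blade at 338–341. Triangulating gives (0.505, 0.086, 0.075) with a 0.9 mm miss, close to the 78 mm stated. I'll correct by 1.5 and 2.7 mm and descend.

>>> apply_moves(series=[[[0.15,0.27,1,0,0,0,0.34],[0,0,1.5,0,0,0,0.34],[0,0,1.5,0,0,0,0.34],[0,0,1,0,0,0,0.34],[0,0,1,0,0,0,0.34],[0,0,1,0,0,0,0.34],[0,0,0.7,0,0,0,0.34],[0,0,0.5,0,0,0,0.34],[0,0,0,0,0,0,0.34]]])

```text
t: 11.13
eef_pos: [0.5053, 0.0856, 0.0617]
tcp_rot: [-3.141, 0.001, 0.823]
ft_force: [-0.3, -0.4, -0.4]
gripper_width: 0.0282
```

```bash
python3 look.py 7;  python3 - <<'E'
import cv2,pickle
F=pickle.load(open("f7.pkl","rb"))
a=F["scene"]["image"][145:215,230:320,::-1]
cv2.imwrite(f"pics/s7.png",cv2.resize(a,None,fx=8,fy=8,interpolation=cv2.INTER_CUBIC))
E
```

```text
11.2333 [0.5059 0.0858 0.0628] [ 3.142 -0.     0.823] [-0.2  0.1 -0.6] [-0.04 -0.02  0.04] 0.02832687751356338
scene [271.3766535  186.43708488]
top [234.23829358 194.58223188]
```

View pics/s7.png

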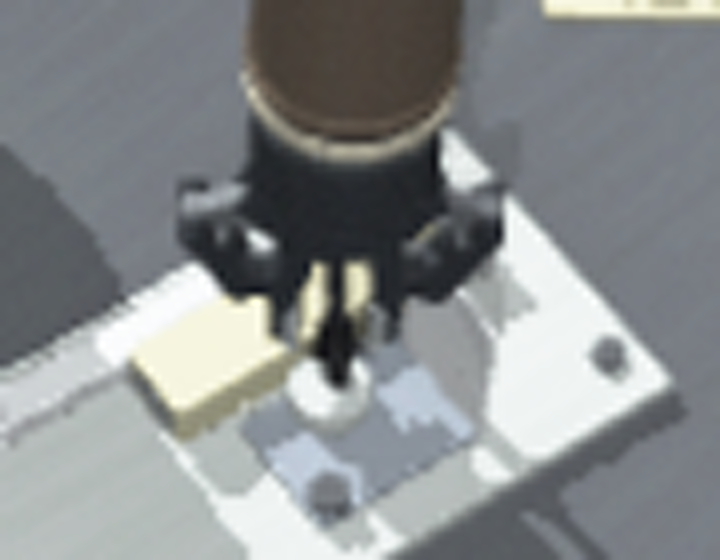

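The blade stands between the fingers, with no contact force. Closing.

>>> apply_moves(series=[[[0,0,0,0,0,0,1],[0,0,0,0,0,0,1],[0,0,0,0,0,0,1],[0,0,0,0,0,0,1],[0,0,0,0,0,0,1],[0,0,0,0,0,0,1]]])

```text
t: 11.73
eef_pos: [0.5065, 0.0862, 0.0634]
tcp_rot: [3.141, -0.002, 0.823]
ft_force: [2.2, 2.7, 6.3]
gripper_width: 0.0153
```

```bash
cat > st.py <<'E'
from rig import arm; import numpy as np
o=arm.observe(); print(round(o["t"],2),np.round(o["eef_pos"],4),np.round(o["tcp_rot"],3),'F',np.round(o["ft_force"],2),'T',np.round(o["ft_torque"],3),round(o["gripper_width"],4),'j7',round(o["joint_positions"][6],3),'e7',np.round(o["joint_efforts"],2))
E
python3 st.py; python3 st.py
```

```text
11.73 [0.5065 0.0862 0.0634] [ 3.141e+00 -2.000e-03  8.230e-01] F [2.24 2.68 6.29] T [ 0.645 -0.279  0.029] 0.0153 j7 0.12 e7 [ 1.370e+00 -5.010e+01 -6.860e+00 -1.766e+01  3.300e-01  1.010e+00
 -1.000e-02]
11.73 [0.5065 0.0862 0.0634] [ 3.141e+00 -2.000e-03  8.230e-01] F [2.24 2.68 6.29] T [ 0.645 -0.279  0.029] 0.0153 j7 0.12 e7 [ 1.370e+00 -5.010e+01 -6.860e+00 -1.766e+01  3.300e-01  1.010e+00
 -1.000e-02]
```

>>> apply_moves(series=[[[0,0,0,0,0,0,1],[0,0,0,0,0,0,1],[0,0,0,0,0,0,1]]])

```text
t: 11.98
eef_pos: [0.5065, 0.0862, 0.0633]
tcp_rot: [3.141, -0.002, 0.823]
ft_force: [1.3, 2.5, 6.8]
gripper_width: 0.0152
```

```bash
python3 st.py;python3 look.py 8;  python3 - <<'E'
import cv2,pickle
F=pickle.load(open("f8.pkl","rb"))
a=F["scene"]["image"][160:210,245:305,::-1]
cv2.imwrite(f"pics/s8.png",cv2.resize(a,None,fx=11,fy=11,interpolation=cv2.INTER_CUBIC))
E
```

```text
11.98 [0.5065 0.0862 0.0633] [ 3.141e+00 -2.000e-03  8.230e-01] F [1.33 2.55 6.77] T [ 0.674 -0.243  0.052] 0.0152 j7 0.12 e7 [ 1.350e+00 -5.004e+01 -6.860e+00 -1.767e+01  3.300e-01  9.900e-01
 -1.000e-02]
12.0833 [0.5065 0.0862 0.0633] [ 3.141e+00 -2.000e-03  8.230e-01] [0.9 3.2 6.1] [ 0.64 -0.33 -0.01] 0.015358772333903297
scene [271.60110066 186.39939247]
top [234.09674452 194.36561771]
```

View pics/s8.png

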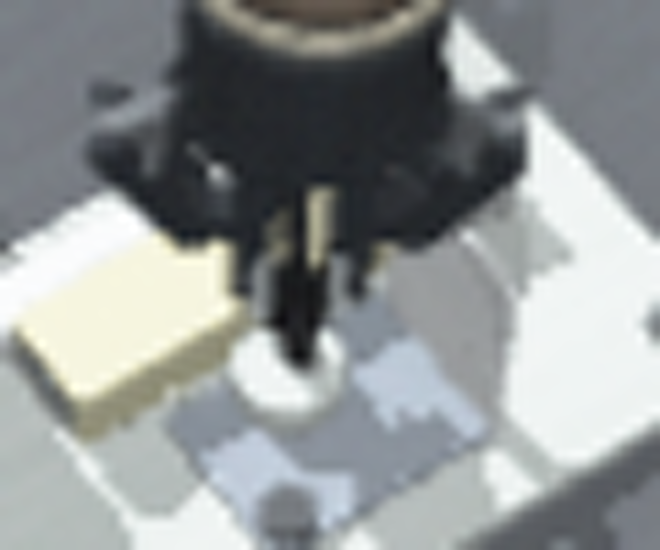

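The fingers stopped at 15 mm with 6 N upwards on them, so the tips are on the hub under the wings and not on the 9 mm blade. I'll open, rise 8 mm and close again.

>>> apply_moves(series=[[[0,0,0,0,0,0,0.4],[0,0,0,0,0,0,0.4],[0,0,-0.4,0,0,0,0.4],[0,0,-0.4,0,0,0,0.4],[0,0,0,0,0,0,0.4],[0,0,0,0,0,0,1],[0,0,0,0,0,0,1],[0,0,0,0,0,0,1],[0,0,0,0,0,0,1],[0,0,0,0,0,0,1]]])

```text
t: 12.92
eef_pos: [0.5065, 0.0862, 0.0711]
tcp_rot: [3.141, -0.002, 0.823]
ft_force: [2.1, 1.9, 4.0]
gripper_width: 0.0073
```

```bash
python3 st.py
```

```text
12.92 [0.5065 0.0862 0.0711] [ 3.141e+00 -2.000e-03  8.230e-01] F [2.13 1.86 3.99] T [ 0.448 -0.572  0.08 ] 0.0073 j7 0.131 e7 [ 1.070e+00 -5.033e+01 -7.440e+00 -1.788e+01  0.000e+00  1.170e+00
 -5.000e-02]
```

The blade is gripped (7–8 mm). Now I turn clockwise, which is +z in the tool frame, and feel the moment.

>>> apply_moves(series=[[[0,0,0,0,0,0.05,1],[0,0,0,0,0,0.05,1],[0,0,0,0,0,0.05,1],[0,0,0,0,0,0.05,1]]])

```text
t: 13.25
eef_pos: [0.5065, 0.0862, 0.0711]
tcp_rot: [3.141, -0.002, 0.621]
ft_force: [3.1, 2.0, 2.6]
gripper_width: 0.0073
```

```bash
python3 st.py
```

```text
13.25 [0.5065 0.0862 0.0711] [ 3.141e+00 -2.000e-03  6.210e-01] F [3.07 1.99 2.65] T [ 0.501 -0.525  0.093] 0.0073 j7 -0.041 e7 [  1.9  -50.23  -7.07 -17.96   0.18   1.27   0.75]
```

>>> apply_moves(series=[[[0,0,0,0,0,0.05,1],[0,0,0,0,0,0.05,1],[0,0,0,0,0,0.05,1],[0,0,0,0,0,0.05,1]]])

```text
t: 13.58
eef_pos: [0.5065, 0.0862, 0.0711]
tcp_rot: [-3.142, -0.002, 0.421]
ft_force: [2.0, 3.4, 2.0]
gripper_width: 0.0071
```

```bash
python3 st.py; python3 look.py 9
```

```text
13.58 [0.5065 0.0862 0.0711] [-3.142e+00 -2.000e-03  4.210e-01] F [1.99 3.36 2.04] T [ 0.563 -0.567  0.032] 0.0071 j7 -0.21 e7 [  1.89 -50.4   -6.32 -18.     0.21   1.29   0.75]
13.6833 [0.5066 0.0862 0.0711] [ 3.142e+00 -2.000e-03  4.220e-01] [3.5 3.1 3.3] [ 0.58 -0.71 -0.05] 0.0072646423205471565
scene [271.70069851 185.20335551]
top [233.9243972  193.96726301]
```

View pics/l9.png

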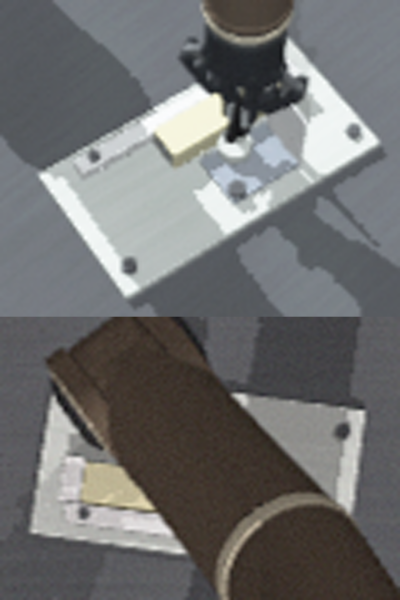

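>>> apply_moves(series=[[[0,0,0,0,0,0.05,1],[0,0,0,0,0,0.05,1],[0,0,0,0,0,0.05,1]]])

```text
t: 13.93
eef_pos: [0.5066, 0.0862, 0.0711]
tcp_rot: [-3.141, -0.002, 0.273]
ft_force: [3.9, 3.6, 4.0]
gripper_width: 0.0073
```

```bash
python3 st.py
```

```text
13.93 [0.5066 0.0862 0.0711] [-3.141e+00 -2.000e-03  2.730e-01] F [3.92 3.57 4.03] T [ 0.635 -0.648  0.135] 0.0073 j7 -0.336 e7 [  2.15 -50.13  -5.5  -17.46   0.2    1.55   0.7 ]
```

>>> apply_moves(series=[[[0,0,0,0,0,0.05,1],[0,0,0,0,0,0.05,1]]])

```text
t: 14.1
eef_pos: [0.5066, 0.0862, 0.0711]
tcp_rot: [-3.141, -0.002, 0.173]
ft_force: [4.8, 3.8, 4.3]
gripper_width: 0.0072
```

```bash
python3 st.py
```

```text
14.1 [0.5066 0.0862 0.0711] [-3.141e+00 -2.000e-03  1.730e-01] F [4.77 3.83 4.32] T [ 0.655 -0.697  0.135] 0.0072 j7 -0.421 e7 [  2.14 -50.22  -5.15 -17.45   0.19   1.56   0.68]
```

>>> apply_moves(series=[[[0,0,0,0,0,0.05,1],[0,0,0,0,0,0.05,1]]])

```text
t: 14.27
eef_pos: [0.5066, 0.0862, 0.0711]
tcp_rot: [-3.141, -0.002, 0.073]
ft_force: [3.5, 3.1, 3.1]
gripper_width: 0.007
```

```bash
python3 st.py
```

```text
14.27 [0.5066 0.0862 0.0711] [-3.141e+00 -2.000e-03  7.300e-02] F [3.48 3.07 3.07] T [ 0.592 -0.72   0.296] 0.007 j7 -0.505 e7 [  2.16 -50.29  -4.8  -17.43   0.09   1.59   0.57]
```

The moment rises after 0.75 rad of turn (Tz 0.3). I'll go in finer steps.

>>> apply_moves(series=[[[0,0,0,0,0,0.02,1],[0,0,0,0,0,0,1]]])

```text
t: 14.43
eef_pos: [0.5066, 0.0862, 0.0711]
tcp_rot: [-3.141, -0.002, 0.054]
ft_force: [4.1, 3.9, 3.6]
gripper_width: 0.0072
```

```bash
python3 st.py
```

```text
14.43 [0.5066 0.0862 0.0711] [-3.141e+00 -2.000e-03  5.400e-02] F [4.06 3.86 3.58] T [ 0.641 -0.781  0.171] 0.0072 j7 -0.521 e7 [  1.26 -50.5   -4.17 -17.2   -0.09   1.62  -0.56]
```

>>> apply_moves(series=[[[0,0,0,0,0,0.02,1],[0,0,0,0,0,0,1]]])

```text
t: 14.6
eef_pos: [0.5067, 0.0862, 0.0711]
tcp_rot: [-3.141, -0.002, 0.035]
ft_force: [4.4, 3.0, 3.1]
gripper_width: 0.0072
```

```bash
python3 st.py
```

```text
14.6 [0.5067 0.0862 0.0711] [-3.141e+00 -2.000e-03  3.500e-02] F [4.37 3.   3.14] T [ 0.653 -0.79   0.362] 0.0072 j7 -0.538 e7 [  1.41 -50.42  -4.07 -17.2   -0.17   1.63  -0.56]
```

>>> apply_moves(series=[[[0,0,0,0,0,0.02,1],[0,0,0,0,0,0,1]]])

```text
t: 14.77
eef_pos: [0.5067, 0.0862, 0.0711]
tcp_rot: [-3.141, -0.002, 0.015]
ft_force: [4.0, 2.8, 4.2]
gripper_width: 0.0068
```

```bash
python3 st.py
```

```text
14.77 [0.5067 0.0862 0.0711] [-3.141e+00 -2.000e-03  1.500e-02] F [3.95 2.75 4.18] T [ 0.621 -0.789  0.447] 0.0068 j7 -0.555 e7 [  1.48 -50.44  -3.97 -17.19  -0.26   1.65  -0.65]
```

>>> apply_moves(series=[[[0,0,0,0,0,0.02,1],[0,0,0,0,0,0,1]]])

```text
t: 14.93
eef_pos: [0.5067, 0.0862, 0.0711]
tcp_rot: [-3.141, -0.002, -0.005]
ft_force: [4.8, 4.2, 2.0]
gripper_width: 0.0073
```

```bash
python3 st.py
```

```text
14.93 [0.5067 0.0862 0.0711] [-3.141e+00 -2.000e-03 -5.000e-03] F [4.83 4.24 2.02] T [ 0.615 -0.82   0.55 ] 0.0073 j7 -0.572 e7 [  1.54 -50.45  -3.87 -17.19  -0.43   1.66  -0.82]
```

>>> apply_moves(series=[[[0,0,0,0,0,0.02,1],[0,0,0,0,0,0,1]]])

```text
t: 15.1
eef_pos: [0.5068, 0.0862, 0.0711]
tcp_rot: [-3.141, -0.002, -0.024]
ft_force: [5.5, 2.3, 4.0]
gripper_width: 0.007
```

```bash
python3 st.py
```

```text
15.1 [0.5068 0.0862 0.0711] [-3.141e+00 -2.000e-03 -2.400e-02] F [5.46 2.29 4.05] T [ 0.553 -0.892  0.665] 0.007 j7 -0.588 e7 [  1.6  -50.49  -3.77 -17.17  -0.53   1.7   -0.94]
```

Run:
```python
from rig import arm; import numpy as np
T=[]
for i in range(4):
    arm.grab_frame("scene"); o=arm.observe(); T.append(o["ft_torque"][2])
print(np.round(T,3),o["tcp_rot"][2],o["t"])
```

```text
[0.654 0.665 0.622 0.625] -0.023171424163610954 15.3
```

The moment holds at about 0.64 N m, which is firm. I'll release and rise.

>>> apply_moves(series=[[[0,0,0,0,0,0,0.4],[0,0,0,0,0,0,0.4],[0,0,0,0,0,0,0.4],[0,0,-1,0,0,0,0.4],[0,0,-2,0,0,0,0.4],[0,0,-3,0,0,0,0.4],[0,0,-3,0,0,0,0.4],[0,0,-3,0,0,0,0.4],[0,0,0,0,0,0,0.4]]])

```text
t: 16.05
eef_pos: [0.5081, 0.0865, 0.1966]
tcp_rot: [-3.14, -0.008, -0.027]
ft_force: [0.7, 0.2, -0.3]
gripper_width: 0.0253
```

>>> apply_moves(series=[[[0,3,0,0,0,0,0.4],[0,3,0,0,0,0,0.4],[0,3,0,0,0,0,0.4],[0,3,0,0,0,0,0.4],[0,3,0,0,0,0,0.4],[0,3,0,0,0,0,0.4],[0,3,0,0,0,0,0.4],[0,1,0,0,0,0,0.4],[0,0,0,0,0,0,0.4],[0,0,0,0,0,0,0.4]]])

```text
t: 16.88
eef_pos: [0.4994, -0.1341, 0.1906]
tcp_rot: [-3.141, 0.001, -0.028]
ft_force: [0.1, 0.9, -0.5]
gripper_width: 0.0252
```

```bash
python3 look.py 10; python3 lead.py f5.pkl;python3 lead.py f10.pkl; python3 st.py;  python3 - <<'E'
import cv2,pickle
F=pickle.load(open("f10.pkl","rb"))
a=F["scene"]["image"][155:225,225:315,::-1]; b=F["top"]["image"][165:235,190:280,::-1]
for n,i in (("s10",a),("t10",b)): cv2.imwrite(f"pics/{n}.png",cv2.resize(i,None,fx=8,fy=8,interpolation=cv2.INTER_CUBIC))
E
```

```text
16.9833 [ 0.4998 -0.1326  0.1908] [-3.141  0.    -0.025] [-0.   0.8 -0.3] [ 0.04 -0.    0.01] 0.02595307966462653
scene [218.21803891 204.51868286]
top [304.57447901 189.11823282]
0.022 piece end x 0.109 stop face x 0.113
0.028 piece end x 0.109 stop face x 0.113
0.034 piece end x 0.109 stop face x 0.111
0.04 piece end x 0.109 stop face x 0.112
0.022 piece end x 0.109 stop face x 0.113
0.028 piece end x 0.109 stop face x 0.112
0.034 piece end x 0.109 stop face x 0.111
0.04 piece end x 0.109 stop face x 0.113
16.98 [ 0.4998 -0.1326  0.1908] [-3.141  0.    -0.025] F [-0.04  0.76 -0.35] T [ 0.044 -0.004  0.01 ] 0.026 j7 -0.014 e7 [ 9.200e-01 -4.737e+01 -3.150e+00 -2.731e+01  8.000e-02  2.000e-02
  0.000e+00]
```

View pics/s10.png

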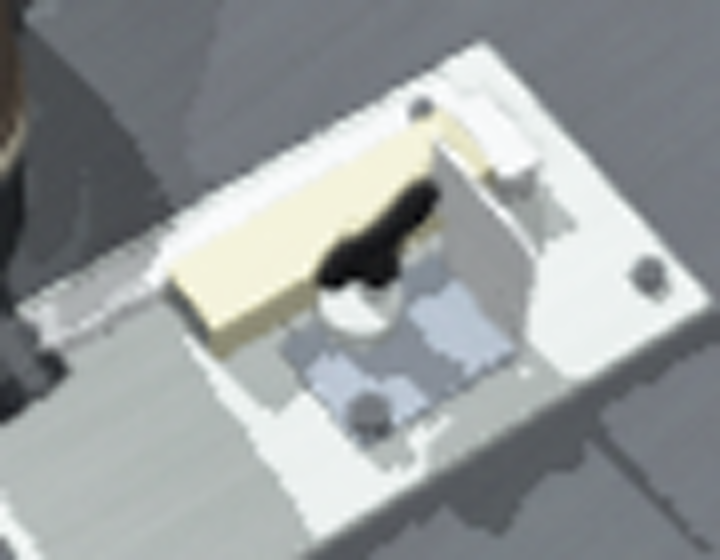

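View pics/t10.png

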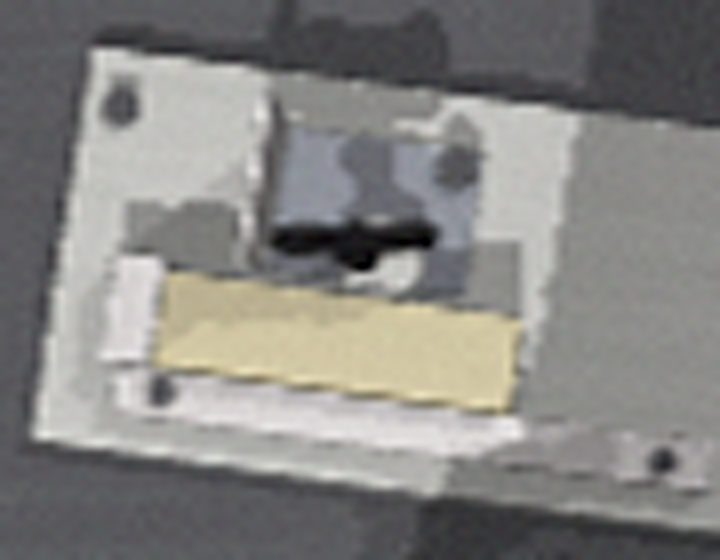

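The piece is still at the stop, with its end at x 0.109 as when it was held there. The wing stays at the angle I left it, lying level in the top view at (355,240), and the gripper is clear. Before handing in I check that the loose items are unmoved.

Run:
```python
import pickle,numpy as np
a=pickle.load(open("f0.pkl","rb"));b=pickle.load(open("f10.pkl","rb"))
for n,w in (("wrench scene",(115,240,182,278)),("can scene",(338,145,370,190)),("offcut scene",(293,122,328,152))):
    x0,y0,x1,y1=w; d=np.abs(a["scene"]["image"][y0:y1,x0:x1].astype(int)-b["scene"]["image"][y0:y1,x0:x1]).max(2); print(n,(d>30).sum(),d.size)
from rig import arm
print(arm.sign_off())
```

```text
wrench scene 0 2546
can scene 0 1440
offcut scene 0 1050
the job is handed in; nothing more can be done
None
```

The box section is home against the end stop, clamped firmly, and the job is handed in. I used about 17 s of the 72 s. No verdict was reported.

**What I did:**
- **Seating:** I pushed the piece along with the shut fingers, slowing near the end, until the tool stalled on the stop. The push force peaked at about 16 N, against the 45 N limit.
- **Clamping:** I turned the wing clockwise by about 0.85 rad. The moment rose steeply near the end, and I stopped at about 0.64 N m, measured over four readings, then released and moved clear.

**Last checks:**
- **Piece:** its end edge reads the same in the top view after clamping as when it was held against the stop. It is in line with the fixture.
- **Wing and gripper:** the wing stayed where I left it. The wrist forces are near zero.
- **Wrench, can and offcut:** no pixel changes around them since the start.

**What went wrong or disagreed:**
- **First grasp:** it was too low. The tips stopped on the hub at 15 mm opening with about 6 N upward, so I opened, rose 8 mm and gripped again.
- **Camera views:** the two views disagreed by 3 to 4 mm on the bed position. The top view also shows a 2 to 4 mm gap between the piece and the stop, which I put down to measuring bias because the tool had stalled there. So the seating rests on the felt force more than on the picture.
- **Clamp force:** I inferred it from the turning moment and did not measure it directly.

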